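Hang the coupon carrier and index the cup wheel three clicks

ROBOT

A 7-joint arm with a two-finger parallel gripper is mounted at the origin on a cart in front of the work surface, level with it; the furniture and walls round the work are solid. World frame = base frame: x ahead of the robot, y to its left, z up, the work surface at z = 0. Lengths are in mm, angles in degrees, forces in N, time in s.
With the tool pointing down it reaches from about 400 to 900 mm from the base axis. Payload 5.5 kg.
Tool frame: the origin (TCP) lies midway between the tips of the shut fingers; the grasp point (between the pads) lies 19 mm behind it; z points along the fingers, y is the direction in which the jaws open and shut (so a half turn about z gives the same grasp; the last joint's range is limited). The gripper opens to 92 mm and grips with 3 to 60 N. Pads are 19 mm wide; open, the fingers measure 130 mm over their backs; the gripper's body (75 mm by 190 mm) begins 47 mm behind the grasp point.
Start: joints at [81.601, 28.699, -24.465, 88.831, 12.651, 65.22, -12.049], TCP at [259.009, -596.166, 226.729] pointing down, gripper open.
Joint ranges: [-164.97, 164.97], [-17.58, 116.51], [-87.97, 89.64], [11.32, 138.91], [-80.73, 260.73], [10.89, 115.49], [-147.41, 147.41]. Speed limits (degrees/s): [147.25, 147.25, 180, 180, 180, 180, 180].

INTERFACE

Orientations are given as [roll, pitch, yaw] about the fixed x, y, z axes, in that order (R = Rz(yaw) Ry(pitch) Rx(roll)).
In Python, from plant import r gives the robot as it stands. The module is installed in compiled form; this text tells all that it offers.
- The arm moves only by the shell command python3 -m inch 'ROWS' [OPENING] [FORCE]. ROWS is JSON, one flat list of numbers, 4 for each row, row after row: the shift along the world's x, y, z in cm, then the turn about the world's z in units of 5 degrees (1.0 is 5 degrees). In form: [x, y, z, yaw, x, y, z, yaw, ...]. A call has 1 to 20 rows; each row shifts and turns the commanded pose from where the row before left it; what a row does not reach is not made up. A row lasts 1/8 s, in which the tool goes at most 62.5 mm and 10.7 degrees, less where a joint would pass 70% of its speed; a pose out of reach is approached as far as the arm can. A call is refused whole if a number of a shift passes 6.25 or a number of a turn 1, either way. A call with a gripper value outside its range is refused whole. OPENING is the opening in per cent of the stroke, from 0 (shut) to 100 (fully open), set as the call begins (- or left out, the last holds). The fingers move at their own pace and stop on an object; FORCE is the grip in N (left out, the last holds). Time passes only in rows, so rows that do not move let the fingers close. It gives the time, the measured TCP pose, the force and the opening at its end, in the units of the state.
- r.get_state(): the state, without advancing time (a new reading comes with each control period).
- r.camera(name): name is "side" or "top" or "wrist"; returns the picture (480x640x3 uint8, blue, green, red); there is no depth.
- r.camera_params(name): a dict with "intrinsics" (3x3 intrinsics, pixels), "view" (4x4, takes a point from world to camera coordinates); the wrist camera has in their place "hand_eye" (4x4, takes a point from camera to tool coordinates, whose origin is the TCP and whose axes are the flange's). Camera axes: x right, y up, looking along -z (the intrinsics and any distortion apply to the point x, -y, -z); pixel columns grow to the right and rows downward; lengths in mm; the calibration is good to about 2 mm. A picture is of the moment at which its call begins: read the wrist's pose just before it. camera_params takes no time and is no camera call.
- r.sign_off(): hands the job in, once; it reports no verdict.
The state is a dict: "time": time; "joints": joint angles; "qvel": joint speeds; "effort": joint torques, N m; "position": TCP position; "ee_rot": TCP orientation; "wrist_force": force on the tool from outside, world axes, zero at the start; "moment": the same for the moment, N m; "grip_width": finger opening in mm.
Only numpy, scipy, OpenCV 4.12 (cv2) and the standard library are available. Lean on these libraries where they do the work, as an engineer would, in place of code of your own. Each camera call takes 0.05 s, during which the arm holds its last target.

TASK

Pick up the coupon carrier by its orange tab, hang it over the horizontal bar of the drying station with one leg on each side of the bar, and let go of it. Then grip the black indexing knob and turn it clockwise, counting the clicks, to the third stop and no further, so that the blue cup stands under the bar; the carrier stays hung and the other things on the bench are left alone. Finish while still holding the knob at the third stop: do not let go of it.

Things in the scene. Friction and masses are not known exactly. Their poses are not given: they have to be found in the camera images.
- station: Drying station, fixed: grey base plate 310 x 200 x 12 mm, origin on the bench under it. x runs from the knob end (near the robot) to the bar end, z up. Knob axis at x = -90 mm on a white round housing (radius 66 mm, top 30 mm high); a wheel of 8 cups (one blue; radius 66 mm, centre x = +65 mm, rims 43 mm high) turns with the knob, one cup a click. Bar at x = +115 mm.
- bar_mid (a point): Middle of the steel bar, on its axis, 125 mm above the bench. The bar is 12 mm thick and runs along this point's y axis (the station's y); its posts, ending in 17 mm balls at bar height, are 176 mm apart between centres. Nothing stands above it. x points level across the bar, z up.
- carrier_tab (a point): Grip centre of the loose coupon carrier (about 0.15 kg, at the start upright on its two legs): orange tab 10 mm thick along its x axis, 36 mm long along y; its top is 15 mm above this point, the roof it stands on about 18 mm below. This point is 92 mm above the feet. z up. Either side may face forward.
- carrier_saddle (a point): Point of the carrier that lies on the bar's axis when it hangs right; 62 mm above the feet, 30 mm straight below carrier_tab, same axes. The carrier is a roof-shaped saddle; its two flat legs (60 mm long along y, 3 mm thick) are 36 mm apart inside, along x, so its y axis must run along the bar. The roof's inside centres itself on the bar.
- carrier: The coupon carrier as a whole; origin between the feet of its legs, axes as carrier_tab. Overall 46 x 60 mm and 107 mm high; a copper coupon on one leg and an amber one on the other.
- index_knob (a joint): Angle of the black knob, rad: 0 at the home stop where it starts (white pointer at the green mark), growing clockwise seen from above. A spring ball snaps into a stop every 0.393 rad (22.5 degrees): third stop 1.178 rad (blue mark); it could go on to the fifth. A click takes about 0.1 N m; from less than half-way it springs back.
- knob_grip (a point): On the vertical axis of the knob, 79 mm above the bench, at the height to grip its black bar: 44 mm long along this point's x axis, 14 mm thick along its y axis, from 60 to 94 mm above the bench. The axes turn with the knob.
- jar_mid (a point): Middle of a small loose sample jar with a white lid, 33 mm in diameter, 55 mm high; leave it alone.
- bottle_mid (a point): Middle of a loose reagent bottle with a blue cap, 57 mm in diameter, 110 mm high; leave it alone.
- petri_mid (a point): Middle of a loose petri dish, 64 mm in diameter, 18 mm high; leave it alone.
There are look-alikes about, which are no part of the job. Leave any pink or red look-alike of the carrier alone.

How it is judged:
By the outcome, as a careful person would: the job done as asked, in the order asked, and still so for the second after the job is handed in, while the arm keeps its last pose, push and grip.
It also fails if it takes over 54 s, if anything falls off the work surface, if the arm or the gripper's body presses on something with over 40 N, if the wrist force passes 120 N, or if a joint passes its speed limit or range.

## Working session

There is one attempt and no reset: what is moved stays moved. The work goes in short steps, Python scripts to look and compute and a shell command to move; the robot and the scene stay as the last step left them, time stands still between calls to the robot, and variables do not carry over. Pictures are saved under pics/ and viewed, and the job is handed in when it is done.

```bash
mkdir -p pics
cat > h.py <<'E'
import numpy as np, cv2
from plant import r
from scipy.spatial.transform import Rotation as R
def params(name, st=None):
    p=r.camera_params(name); K=np.array(p["intrinsics"],float)
    if "view" in p: V=np.array(p["view"],float)
    else:
        T=np.eye(4); T[:3,:3]=R.from_euler('xyz',st["ee_rot"],degrees=True).as_matrix(); T[:3,3]=st["position"]
        V=np.linalg.inv(T@np.array(p["hand_eye"],float))
    return K,V,p
def proj(P,K,V):
    c=V[:3,:3]@np.array(P,float)+V[:3,3]; c=c*[1,-1,-1]; q=K@c; return q[:2]/q[2]
def ray(u,v,K,V):
    d=np.linalg.inv(K)@[u,v,1]; d=d*[1,-1,-1]; Rm=V[:3,:3]; o=-Rm.T@V[:3,3]; return o,Rm.T@d
def onz(u,v,z,K,V):
    o,d=ray(u,v,K,V); return o+d*(z-o[2])/d[2]
E
python3 - <<'E'
from h import *
st=r.get_state(); print(st)
for n in("side","top","wrist"):
    im=r.camera(n); cv2.imwrite(f"pics/{n}0.png",im); print(n,r.camera_params(n))
E
```

```text
{'time': 0.0, 'joints': array([ 81.59891682,  28.75322867, -24.45350291,  88.89235578,
        12.65079659,  65.21818573, -12.05095963]), 'qvel': array([ 0.07358081, -0.01208315, -0.03210844, -0.00691151,  0.092827  ,
       -0.03236721, -0.07618896]), 'effort': array([ 3.99686578e-04, -5.66585577e+01, -5.81597686e+00, -2.79111958e+01,
       -6.85110432e-02,  3.08160356e-02,  1.61186658e-04]), 'position': array([ 258.67752458, -595.54700496,  225.67850959]), 'ee_rot': array([-1.79889720e+02, -4.06411123e-03,  2.34830775e+01]), 'wrist_force': array([ 0.06584504, -0.56200455, -1.0587825 ]), 'moment': array([-0.01491848,  0.04925145, -0.02912836]), 'grip_width': 91.75144713590767}
side {'intrinsics': array([[475.9339555 ,   0.        , 317.07213059],
       [  0.        , 475.9339555 , 241.77047277],
       [  0.        ,   0.        ,   1.        ]]), 'view': array([[-8.58417606e-01, -5.12860164e-01, -9.67813569e-03,
         4.96314204e+02],
       [ 2.48508423e-01, -4.32307079e-01,  8.66806872e-01,
        -1.69684190e+02],
       [-4.48734641e-01,  7.41677181e-01,  4.98550078e-01,

[... 466 characters left out ...]
      [-3.79179413e-02, -2.55114998e-02,  9.98955151e-01,
        -1.23030852e+03],
       [ 0.00000000e+00,  0.00000000e+00,  0.00000000e+00,
         1.00000000e+00]])}
wrist {'intrinsics': array([[412.02991779,   0.        , 321.58567821],
       [  0.        , 412.02991779, 239.38620961],
       [  0.        ,   0.        ,   1.        ]]), 'hand_eye': array([[-5.33224331e-04,  9.64917717e-01,  2.62551927e-01,
         6.93863698e+01],
       [ 9.99999816e-01,  4.38421522e-04,  4.19663799e-04,
         4.49486406e-01],
       [ 2.89832619e-04,  2.62552103e-01, -9.64917773e-01,
        -1.57154765e+02],
       [ 0.00000000e+00,  0.00000000e+00,  0.00000000e+00,
         1.00000000e+00]])}
```

View pics/top0.png

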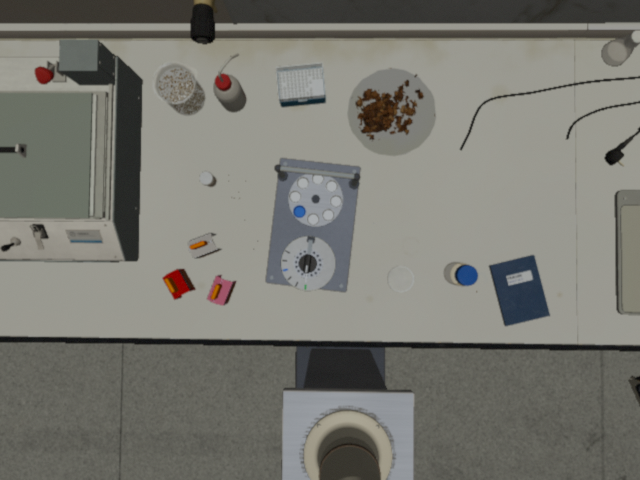

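View pics/side0.png

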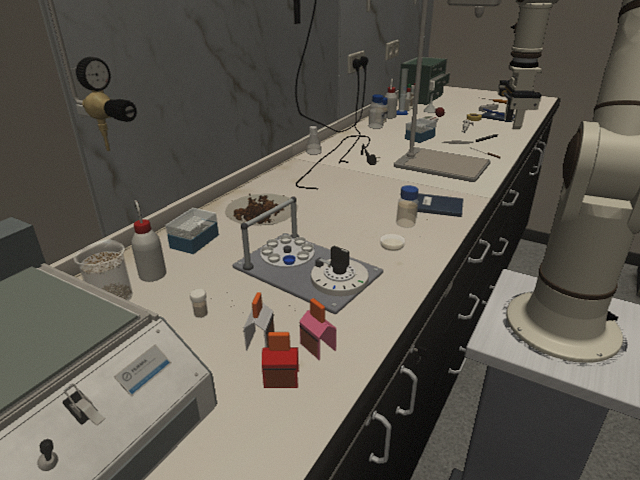

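View pics/wrist0.png

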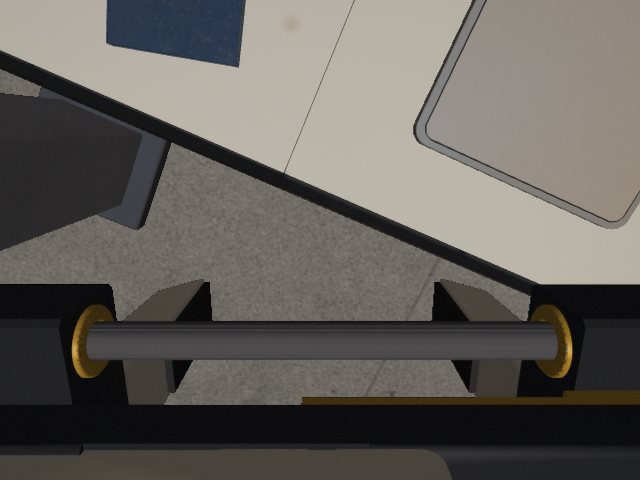

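The top view shows the grey carrier with its orange tab near (201,244). The red look-alike is at (177,284) and the pink one at (220,291). The station runs from the knob at (308,264) to the bar at about y=172. I'll measure these now.

Run:
```python
from h import *
im=cv2.imread("pics/top0.png"); hsv=cv2.cvtColor(im,cv2.COLOR_BGR2HSV)
K,V,_=params("top")
m=cv2.inRange(hsv,(8,180,150),(22,255,255))
n,l,s,c=cv2.connectedComponentsWithStats(m)
for i in range(1,n):
    if s[i,4]>15 and s[i,0]<260:
        ys,xs=np.where(l==i); rect=cv2.minAreaRect(np.c_[xs,ys].astype(np.float32))
        e=np.linalg.eigh(np.cov(xs,ys)); d=e[1][:,1]
        a=onz(*c[i],100,K,V); b=onz(*(c[i]+5*d),100,K,V)
        print(s[i],c[i],rect,a.round(1),np.degrees(np.arctan2(b[1]-a[1],b[0]-a[0])))
for nm,(x0,y0,x1,y1),f in(("ca",(160,220,245,310),8),("st",(255,150,375,300),4)):
    cv2.imwrite(f"pics/{nm}.png",cv2.resize(im[y0:y1,x0:x1],None,fx=f if nm=="st" else 6.5,fy=f if nm=="st" else 6.5,interpolation=cv2.INTER_CUBIC))
im=cv2.imread("pics/side0.png")
cv2.imwrite("pics/s1.png",cv2.resize(im[185:395,225:390],None,fx=2.8,fy=2.8,interpolation=cv2.INTER_CUBIC))
```

```text
[190 241  14   8  43] [196.62790698 244.48837209] ((196.49998474121094, 244.49996948242188), (2.9260287284851074, 13.927896499633789), 69.44395446777344) [499.5 349.7 100. ] 111.62183968973997
[165 279   9  14  46] [168.7826087  285.34782609] ((168.8000030517578, 285.1000061035156), (14.310833930969238, 3.130495071411133), 63.43495178222656) [406.2 411.6 100. ] -149.77406387958825
[211 285   8  14  46] [214.32608696 291.60869565] ((214.34483337402344, 291.6379089355469), (2.971125364303589, 14.298541069030762), 21.801406860351562) [393.2 307.4 100. ] 158.54793981281657
```

View pics/ca.png

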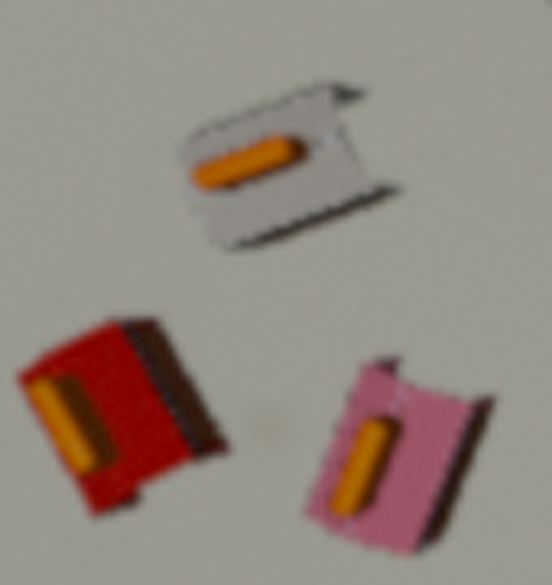

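View pics/st.png

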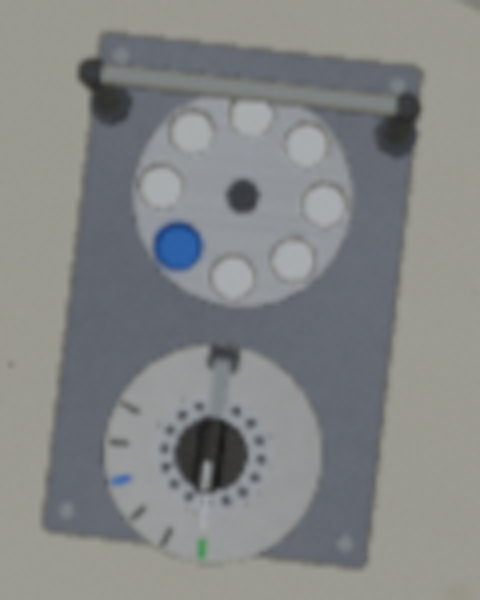

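View pics/s1.png

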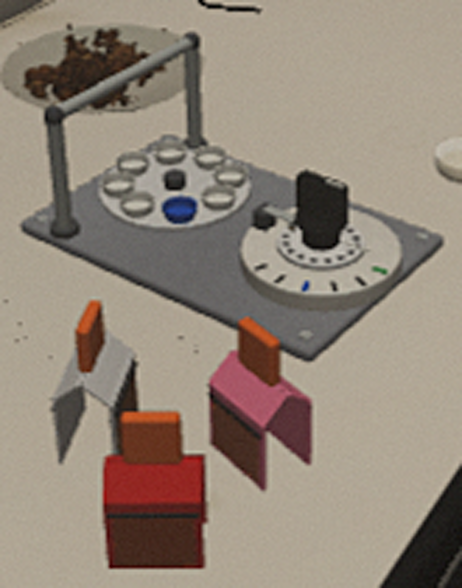

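Run:
```python
from h import *
K,V,_=params("top"); Ks,Vs,_=params("side")
def tri(p,q):
    o,d=ray(*p,K,V); o2,d2=ray(*q,Ks,Vs); d/=np.linalg.norm(d); d2/=np.linalg.norm(d2)
    t=np.linalg.lstsq(np.c_[d,-d2],o2-o,rcond=None)[0]; a=o+t[0]*d; b=o2+t[1]*d2
    return ((a+b)/2).round(1),np.linalg.norm(a-b).round(1)
b1=onz(278.2,168,125,K,V);b2=onz(357,176.5,125,K,V);print("balls",b1,b2,np.linalg.norm(b1-b2),"ang",np.degrees(np.arctan2(*(b1-b2)[[1,0]])))
print("balls tri",tri((278.2,168),(225+53/2.8,185+115/2.8)),tri((357,176.5),(225+192/2.8,185+41/2.8)))
print("house",onz(308.2,263.2,30,K,V),"wheel",onz(315.5,199.7,43,K,V))
cor=[onz(255+u/4,150+v/4,12,K,V) for u,v in((102,31),(422,67),(365,569),(43,530))]
for c in cor: print("cor",c.round(1))
print("mean",np.mean(cor,0), [np.linalg.norm(cor[i]-cor[(i+1)%4]).round(1) for i in range(4)])
print("xdir",[np.degrees(np.arctan2(*d[[1,0]])).round(2) for d in(cor[0]-cor[3],cor[1]-cor[2])],"ydir",[np.degrees(np.arctan2(*d[[1,0]])).round(2) for d in(cor[0]-cor[1],cor[3]-cor[2])])
print("tab",onz(196.6,244.5,105,K,V), "tab tri", tri((196.6,244.0),(225+95/2.8,185+305/2.8)))
```

```text
balls [671.13744455 163.50687129 125.        ] [653.13520286 -11.88654373 125.        ] 176.3148624956225 ang 84.13972785937585
balls tri (array([671.8, 164. , 126.1]), np.float64(2.1)) (array([653.1, -11.8, 125.9]), np.float64(0.2))
house [458.36414702  98.22742279  30.        ] wheel [609.69273529  81.88184044  43.        ]
cor [715.7 169.6  12. ]
cor [694.5 -26.4  12. ]
cor [388.8   6.1  12. ]
cor [410.1 201.8  12. ]
mean [552.27931843  87.75646812  12.        ] [np.float64(197.2), np.float64(307.5), np.float64(196.9), np.float64(307.2)]
xdir [np.float64(-6.01), np.float64(-6.06)] ydir [np.float64(83.84), np.float64(83.77)]
tab [499.35959164 348.46497966 105.        ] tab tri (array([498.5, 344.9, 113.9]), np.float64(4.4))
```

```bash
python3 -m inch '[2.4,4.7,0.2,0.88,2.4,4.7,0.2,0.88,2.4,4.7,0.2,0.88,2.4,4.7,0.2,0.88,2.4,4.7,0.2,0.88,2.4,4.7,0,0.88,2.4,4.7,0,0.88,2.4,4.7,0,0.88,2.4,4.7,0,0.88,2.4,4.7,0,0.88]' 100
python3 - <<'E'
from h import *
print(r.get_state()['joints'])
E
```

```text
time: 1.4
position: [499.4, -124.8, 236.7]
ee_rot: [180.0, 0.0, 67.6]
wrist_force: [0.1, -0.4, -0.1]
grip_width: 91.7
[ 50.35329609  17.78875042 -46.76316291 106.95676737  14.70188819
  61.44992507 -24.55197856]
```

```bash
python3 -m inch '[0,4.7,0,0.88,0,4.7,0,0.88,0,4.7,0,0.88,0,4.7,0,0.88,0,4.7,0,0.88,0,4.7,0,0.88,0,4.7,0,0.88,0,4.7,0,0.88,0,4.7,0,0.88,0,5,0,0.88,0,0,0,0]'
python3 - <<'E'
from h import *
st=r.get_state(); im=r.camera("wrist"); cv2.imwrite("pics/w1.png",im)
print(st['joints'],st['position'],st['ee_rot'])
K,V,_=params("wrist",st)
np.savez("w1.npz",K=K,V=V)
hsv=cv2.cvtColor(im,cv2.COLOR_BGR2HSV)
m=cv2.inRange(hsv,(5,150,90),(22,255,255)); m[300:]=0
n,l,s,c=cv2.connectedComponentsWithStats(m)
for i in range(1,n):
    if s[i,4]>60:
        ys,xs=np.where(l==i); rect=cv2.minAreaRect(np.c_[xs,ys].astype(np.float32)); 
        print(s[i],c[i].round(1),rect,[onz(*p,107,K,V).round(1) for p in cv2.boxPoints(rect)],onz(*rect[0],107,K,V))
E
```

```text
time: 2.78
position: [496.4, 352.0, 236.7]
ee_rot: [-180.0, -0.2, 111.9]
wrist_force: [0.4, -0.2, -0.8]
grip_width: 91.8
[  2.68737645  33.00154635 -57.23422806  93.82662878  29.07406318
  69.37550769 -38.9254658 ] [496.4492108  352.01466314 236.72297024] [-179.98654505   -0.22635308  111.91611717]
[205  92  53  23 777] [231.2 102.8] ((231.22052001953125, 102.7916259765625), (15.290933609008789, 52.436363220214844), 80.31121826171875) [array([390.3, 404.5, 107. ]), array([420.2, 422.4, 107. ]), array([424.9, 414.2, 107. ]), array([394.8, 396. , 107. ])] [407.59299242 409.32048415 107.        ]
[319 212  13  47 597] [325.  234.9] ((325.0, 235.0), (46.0, 12.0), 90.0) [array([488.9, 362.7, 107. ]), array([496.8, 365.8, 107. ]), array([509.7, 334.2, 107. ]), array([501.6, 331. , 107. ])] [499.15559444 348.65420045 107.        ]
[147 216  43  38 580] [168.1 234.9] ((168.06683349609375, 234.9183349609375), (50.23685836791992, 11.750077247619629), 39.289405822753906) [array([376.6, 308.5, 107. ]), array([379.8, 316.9, 107. ]), array([412.4, 304.7, 107. ]), array([409.4, 296. , 107. ])] [394.3710349  306.59997655 107.        ]
```

View pics/w1.png

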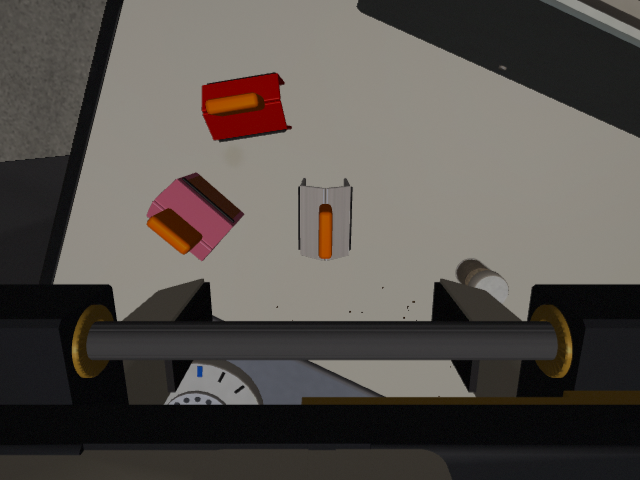

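The wrist view shows the grey carrier's tab at (325,235), upright in the image. That gives world (499.3, 348.5) at yaw 111.9, which agrees with the top view. The pink look-alike is close on the left, so I'll descend with the jaws half open.

```bash
python3 -m inch '[0.29,-0.35,-1,0,0,0,-2,0,0,0,-2.5,0,0,0,-2.5,0,0,0,-2.5,0,0,0,-2.2,0,0,0,-1.7,0,0,0,-1.47,0,0,0,0,0,0,0,0,0]' 50 20
python3 - <<'E'
from h import *
cv2.imwrite("pics/w2.png",r.camera("wrist")); im=r.camera("side"); cv2.imwrite("pics/s2.png",cv2.resize(im[200:400,180:400],None,fx=3,fy=3))
E
```

```text
time: 4.08
position: [502.2, 343.9, 78.6]
ee_rot: [179.9, -0.0, 111.5]
wrist_force: [-0.2, 0.0, 0.6]
grip_width: 46.0
```

View pics/w2.png

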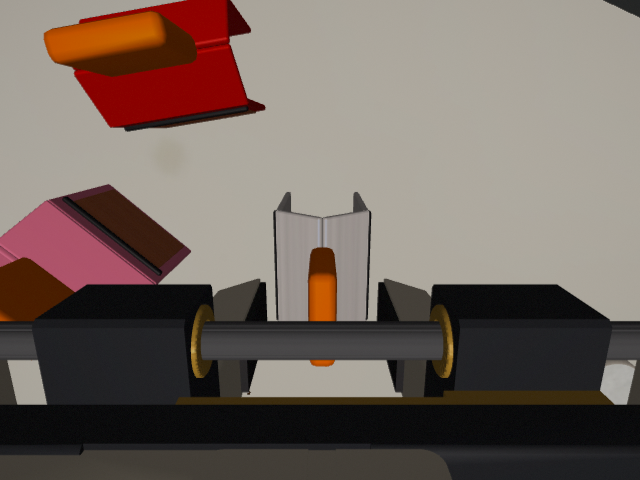

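View pics/s2.png

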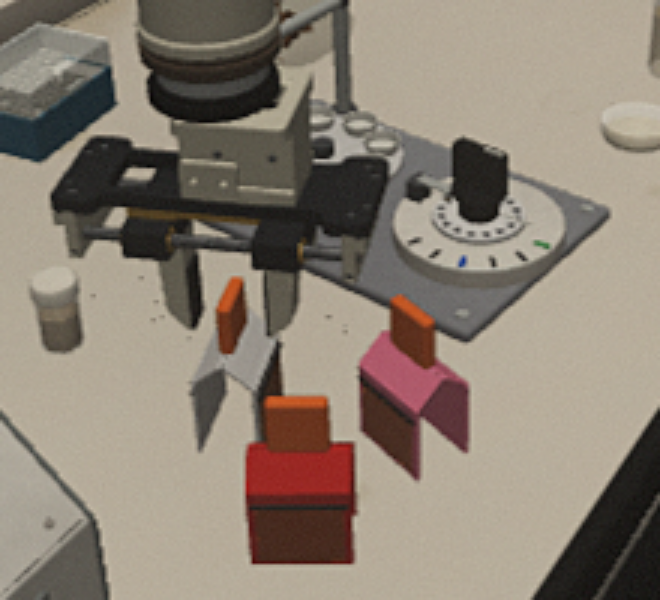

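The tab is centred laterally between the fingers at u=322. The TCP sits about 5 mm off along the tab, because the last pose was read before the arm had settled. I'll correct that and close.

```bash
python3 -m inch '[-0.28,0.48,0,0,0,0,0,0,0,0,0,0]'; python3 -m inch '[0,0,0,0,0,0,0,0,0,0,0,0,0,0,0,0,0,0,0,0,0,0,0,0]' 0 25
```

```text
time: 4.55
position: [499.1, 348.3, 78.2]
ee_rot: [180.0, 0.0, 111.5]
wrist_force: [-1.2, -1.1, -0.5]
grip_width: 45.3
time: 5.3
position: [499.0, 348.0, 77.8]
ee_rot: [-180.0, 0.0, 111.5]
wrist_force: [0.2, -0.4, -0.8]
grip_width: 10.0
```

```bash
python3 -m inch '[0,0,1,0,0,0,2,0,0,0,2.7,0,0,0,2.7,0,0,0,2.7,0,0,0,2.7,0,0,0,2,0,0,0,0.6,0]'; python3 -m inch '[0.8,-1.36,0,-0.3,1.63,-2.72,0,-0.6,1.63,-2.72,0,-0.6,1.63,-2.72,0,-0.6,1.63,-2.72,0,-0.6,1.63,-2.72,0,-0.6,1.63,-2.72,0,-0.6,1.63,-2.72,0,-0.6,1.63,-2.72,0,-0.4,1.63,-2.72,0,-0.4,0.84,-1.38,0,-0.2,0,0,0,0,0,0,0,0,0,0,0,0]';python3 - <<'E'
from h import *
st=r.get_state();print(st['position'],st['ee_rot'],st['joints'])
for n in("wrist","top","side"):
    cv2.imwrite(f"pics/{n}3.png",r.camera(n))
im=cv2.imread("pics/side3.png");cv2.imwrite("pics/s3.png",cv2.resize(im[100:300,180:400],None,fx=3,fy=3,interpolation=cv2.INTER_CUBIC))
E
```

```text
time: 6.3
position: [499.6, 348.8, 244.1]
ee_rot: [179.8, -0.0, 111.5]
wrist_force: [-0.4, 0.6, -1.2]
grip_width: 9.8
time: 8.05
position: [661.5, 77.9, 242.3]
ee_rot: [-180.0, -0.0, 84.1]
wrist_force: [0.2, -0.6, -1.1]
grip_width: 9.8
[661.51941439  77.92033059 242.26190651] [-1.79990121e+02 -4.19938521e-02  8.41495160e+01] [ 22.54683618  35.47565838 -47.9785812   84.78589739  26.9540973
  71.75145028 -34.45298801]
```

View pics/wrist3.png

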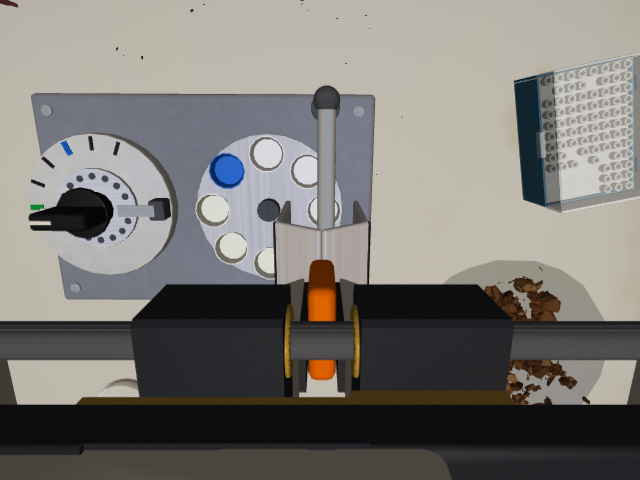

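View pics/s3.png

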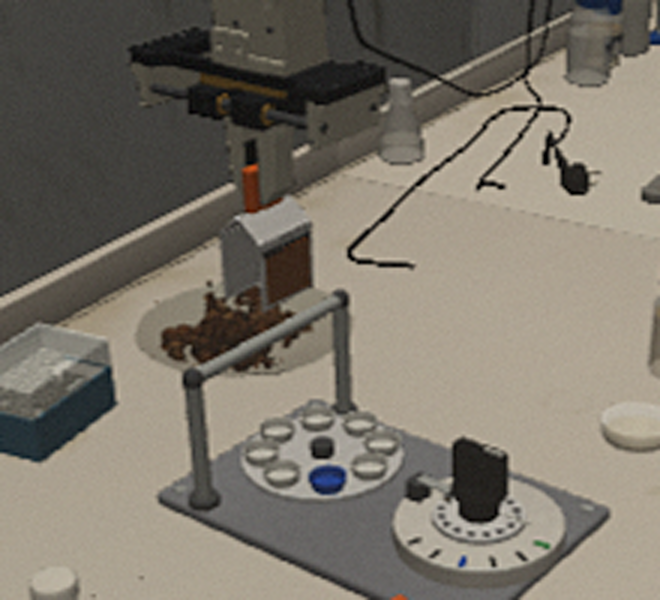

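The wrist view shows the carrier straddling at u≈322 with the bar below it. The bar's far ball is at (327,98). I'll measure the bar line and the knob from this view.

Run:
```python
from h import *
im=cv2.imread("pics/wrist3.png"); st=dict(position=[661.519,77.920,242.262],ee_rot=[-179.990,-.042,84.150])
K,V,_=params("wrist",st)
g=cv2.cvtColor(im,cv2.COLOR_BGR2GRAY); hsv=cv2.cvtColor(im,cv2.COLOR_BGR2HSV)
roi=g[75:122,305:350]; m=(roi<75).astype(np.uint8); ys,xs=np.where(m)
c=cv2.minEnclosingCircle(np.c_[xs,ys].astype(np.float32)); print("ball dark",xs.mean()+305,ys.mean()+75,c)
for v in(120,130,140,150,160,170,180,200): print(v,g[v,312:342])
for u,v in((326.8,98),(327,99)): print(onz(u,v,125,K,V))
```

```text
ball dark 325.46353322528364 99.86385737439223 ((19.37387466430664, 27.7252254486084), 17.6462459564209)
120 [122 121 120 120 120  94 110 125 137 146 151 153 153 153 153 153 153 153
 153 150 142 131 114  98 119 122 121 121 123 122]
130 [120 121 122 121 122  95 110 127 138 147 150 152 153 153 153 153 154 153
 151 150 142 128 113  94 122 123 122 122 123 122]
140 [123 123 124 123 124  96 111 128 140 148 151 152 153 153 153 154 154 153
 152 148 141 129 110  92 121 124 124 125 126 125]
150 [184 173 138 105 118  97 111 128 140 147 152 153 153 154 153 154 154 154
 152 149 141 126 108  99 122 124 124 124 123 124]
160 [218 218 217 218 218 132 114 129 140 148 152 153 154 154 154 154 154 154
 152 148 138 124 105  90 121 124 123 124 125 124]
170 [218 218 218 219 218 130 114 128 140 149 152 154 153 154 153 154 154 155
 151 147 137 123 102 108 122 124 123 122 124 123]
180 [217 218 218 217 215 128 114 129 141 149 152 153 154 153 153 154 153 154
 152 146 136 122 100 135 145 124 124 123 124 124]
200 [115 138 213 218 218 133 116 129 141 149 151 154 154 153 153 154 154 154
 150 145 134 117 102 148 208 207 194 190 188 133]
[672.90527671 164.77472276 125.        ]
[672.97158268 164.16578495 125.        ]
```

Run:
```python
import cv2
im=cv2.imread("pics/wrist3.png"); cv2.imwrite("pics/w3a.png",cv2.resize(im[80:235,300:360],None,fx=3.8,fy=3.8,interpolation=cv2.INTER_CUBIC)); cv2.imwrite("pics/w3b.png",cv2.resize(im[110:290,10:190],None,fx=3.3,fy=3.3,interpolation=cv2.INTER_CUBIC))
```

```text
(no output)
```

View pics/w3b.png

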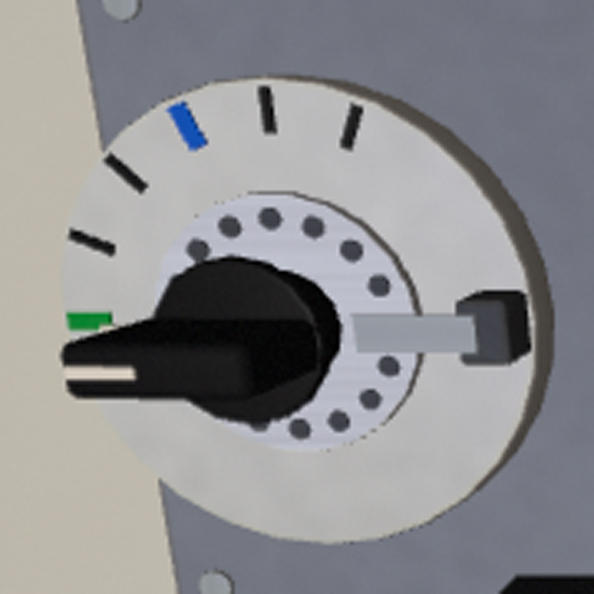

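Run:
```python
from h import *
st=dict(position=[661.519,77.920,242.262],ee_rot=[-179.990,-.042,84.150])
K,V,_=params("wrist",st)
a=onz(326.2,125,125,K,V);b=onz(325.6,200,125,K,V);print(a,b,np.degrees(np.arctan2(*(a-b)[[1,0]])))
ball=onz(326.9,98.5,125,K,V); d=np.array([np.cos(np.radians(84)),np.sin(np.radians(84)),0]); print("mid",ball-88*d)
yd=d; xd=np.array([d[1],-d[0],0])
mid=np.array([662,75.8,125])
for P in(ball,a,b): print((P-mid)@xd,(P-mid)@yd)
# knob: bar top ends at z=94, blue cup
print("knobtop tip",onz(10+63/3.3,110+370/3.3,94,K,V),"top inner end",onz(10+245/3.3,110+370/3.3,94,K,V))
# housing ellipse top z=30: left/right/top/bottom
for u,v in((63,290),(540,330),(300,77),(320,540)): print(onz(10+u/3.3,110+v/3.3,30,K,V))
kn=mid-205*xd; print("knob pred",kn)
im=cv2.imread("pics/top3.png"); print(cv2.imwrite("pics/t3.png",cv2.resize(im[150:300,255:375],None,fx=4,fy=4,interpolation=cv2.INTER_CUBIC)))
```

```text
[670.89310913 148.46693658 125.        ] [665.65238502 100.13477187 125.        ] 83.81151646389216
mid [663.73991497  76.95241855 125.        ]
1.6099229909796968 89.32797611351472
1.2486285379819544 73.19844252839921
1.0887005623905335 24.583241633948123
knobtop tip [439.55457615 101.00357902  94.        ] top inner end [481.2660825  96.7155965  94.       ]
[398.14330944 113.29437946  30.        ]
[526.10897006  88.92962788  30.        ]
[476.48922442 162.09088888  30.        ]
[450.99264523  34.83294149  30.        ]
knob pred [458.12301145  97.22833497 125.        ]
True
```

```bash
python3 -m inch '[0.1,0,0,0,0,0,0,0]'
```

```text
time: 8.45
position: [663.3, 76.0, 242.1]
ee_rot: [180.0, -0.0, 84.0]
wrist_force: [-0.5, -0.6, -2.1]
grip_width: 9.9
```

```bash
python3 -m inch '[0,0,-1,0,0,0,-1.5,0,0,0,-1.5,0,0,0,-1.5,0,0,0,-1.5,0,0,0,-1,0,0,0,-0.4,0,0,0,0,0]'
python3 - <<'E'
from h import *
im=r.camera("side"); cv2.imwrite("pics/s4.png",cv2.resize(im[130:290,200:370],None,fx=4,fy=3.75,interpolation=cv2.INTER_CUBIC))
cv2.imwrite("pics/w4.png",r.camera("wrist"))
E
```

```text
time: 9.45
position: [663.3, 76.0, 158.0]
ee_rot: [-180.0, -0.0, 84.0]
wrist_force: [-0.1, 0.1, -1.6]
grip_width: 10.0
```

View pics/s4.png

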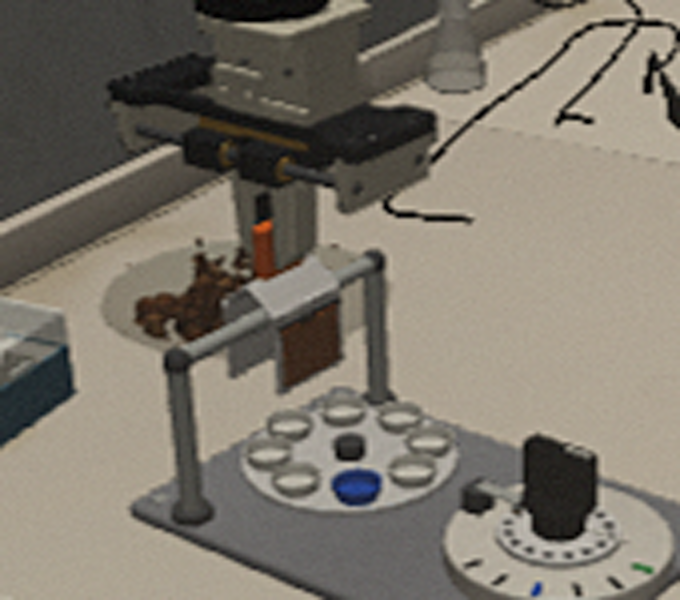

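View pics/w4.png

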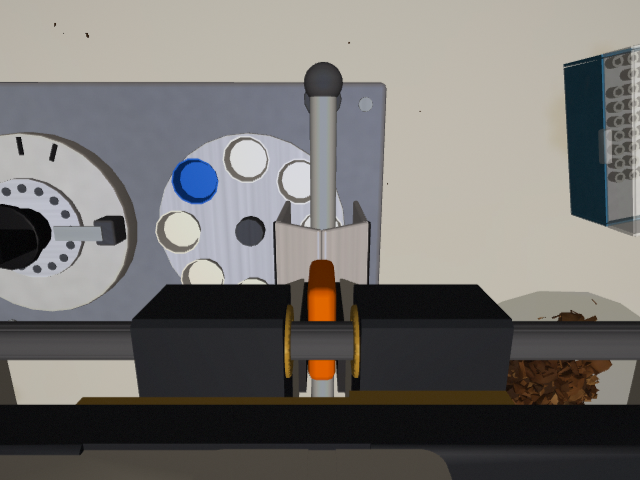

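The legs straddle the bar, with the bar at u≈323 and the carrier at u≈322. I'll lower it slowly the rest of the way.

```bash
python3 -m inch '[0,0,-0.5,0,0,0,-0.5,0,0,0,-0.3,0,0,0,-0.2,0,0,0,-0.1,0,0,0,0,0,0,0,0,0]'
```

```text
time: 10.42
position: [663.3, 76.0, 142.2]
ee_rot: [180.0, -0.0, 84.0]
wrist_force: [-0.2, -0.4, -0.8]
grip_width: 9.9
```

```bash
python3 -m inch '[0,0,-0.1,0,0,0,-0.05,0,0,0,0,0,0,0,0,0]'
```

```text
time: 10.92
position: [663.6, 76.0, 140.8]
ee_rot: [179.9, -0.0, 84.0]
wrist_force: [1.3, -1.5, -0.1]
grip_width: 9.8
```

```bash
python3 -m inch '[0,0,-0.05,0,0,0,-0.05,0,0,0,0,0,0,0,0,0]'
```

```text
time: 11.42
position: [664.0, 76.0, 140.5]
ee_rot: [179.9, -0.0, 84.0]
wrist_force: [0.7, -0.2, 5.0]
grip_width: 10.0
```

Contact at about 5 N, and the roof is pulling itself onto the bar. Releasing.

```bash
python3 -m inch '[0,0,0,0,0,0,0,0,0,0,0,0,0,0,0,0]' 40
python3 - <<'E'
from h import *
im=r.camera("side"); cv2.imwrite("pics/s5.png",cv2.resize(im[130:290,200:370],None,fx=4,fy=3.75,interpolation=cv2.INTER_CUBIC))
cv2.imwrite("pics/w5.png",r.camera("wrist"))
E
```

```text
time: 11.92
position: [663.0, 75.9, 139.2]
ee_rot: [-180.0, 0.0, 84.0]
wrist_force: [-0.3, 0.4, -0.1]
grip_width: 36.8
```

View pics/s5.png

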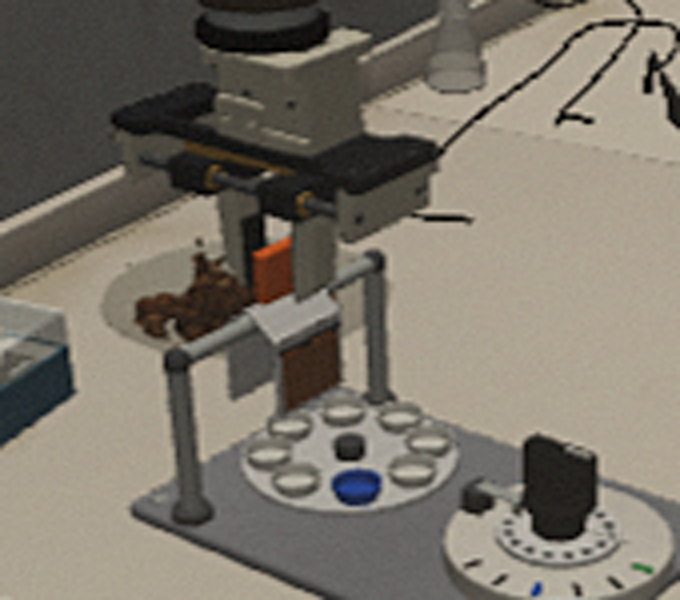

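View pics/w5.png

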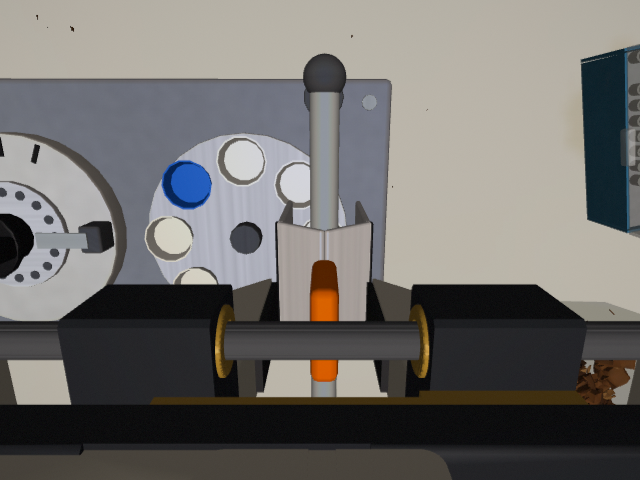

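The carrier hangs upright, one leg on each side. I'll retreat straight up and then go to the knob.

```bash
python3 -m inch '[0,0,0.5,0,0,0,1,0,0,0,2,0,0,0,2.5,0,0,0,2.5,0,0,0,1.5,0]'; python3 -m inch '[-0.5,0.1,0,1,-1.2,0.1,0,1,-1.2,0.1,0,1,-1.2,0.1,0,1,-1.2,0.1,0,1,-1.2,0.1,0,1,-1.2,0.1,0,1,-1.2,0.15,0,1,-1.2,0.15,0,1,-1.2,0.15,0,1,-1.2,0.15,0,1,-1.2,0.15,-0.5,1,-1.2,0.15,-0.8,1,-1.2,0.15,-0.8,1,-1.2,0.15,-0.8,1,-1.2,0.15,-0.8,1,-1.2,0.15,-0.8,1,-0.6,0.1,-0.5,1,0,0,0,0,0,0,0,0]' ; python3 -m inch '[0,0,0,0,0,0,0,0]'
python3 - <<'E'
from h import *
st=r.get_state(); im=r.camera("wrist"); cv2.imwrite("pics/w6.png",im); print(list(st['position']),list(st['ee_rot']),st['joints'])
im=r.camera("side"); cv2.imwrite("pics/s6.png",im)
E
```

```text
time: 12.78
position: [664.0, 76.4, 242.5]
ee_rot: [179.8, -0.0, 84.0]
wrist_force: [-0.1, 0.3, -0.8]
grip_width: 36.6
time: 15.28
position: [460.8, 98.9, 190.0]
ee_rot: [180.0, 0.0, 173.9]
wrist_force: [0.3, 0.3, 1.0]
grip_width: 36.8
time: 15.52
position: [460.5, 98.9, 189.7]
ee_rot: [-180.0, 0.0, 173.9]
wrist_force: [0.1, 0.4, -0.3]
grip_width: 36.7
[np.float64(460.508260673087), np.float64(98.92229266057497), np.float64(189.7301639689588)] [np.float64(-179.99866019725397), np.float64(0.0208397806170803), np.float64(173.9432180616302)] [ 45.45043202  30.82277377 -76.57581997 114.98250604  34.4088942
  61.92090446  37.066474  ]
```

View pics/w6.png

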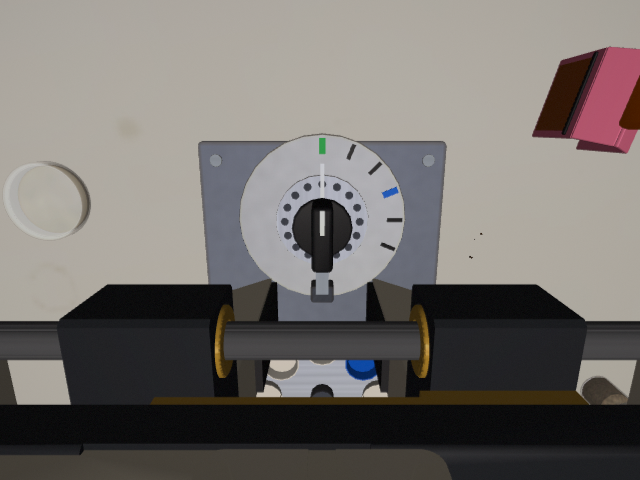

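View pics/s6.png

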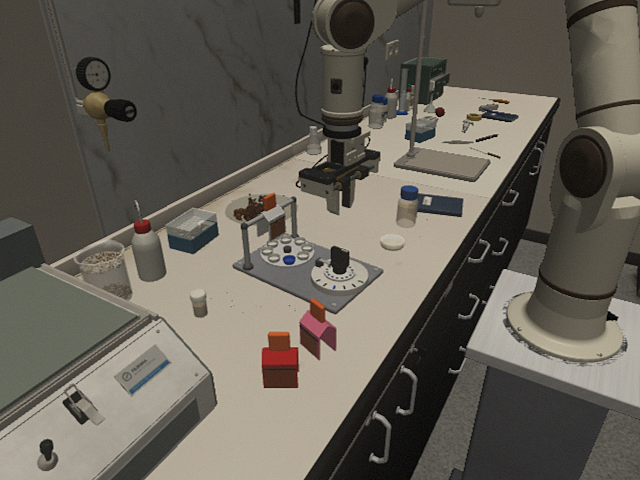

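The wrist view shows the knob bar at u≈322, aligned with the tool, with its pointer on the green mark. The carrier is still hanging in the side view.

Run:
```python
from h import *
im=cv2.imread("pics/w6.png"); cv2.imwrite("pics/w6a.png",cv2.resize(im[125:305,235:415],None,fx=3.3,fy=3.3,interpolation=cv2.INTER_CUBIC))
st=dict(position=[460.508,98.922,189.73],ee_rot=[180,.02,173.943]); K,V,_=params("wrist",st)
for n,u,v,z in(("h top",322,134,30),("h bot",322,297,30),("h l",240,215,30),("h r",405,215,30),("bar far",322,200,94),("bar near",322,272,94)): print(n,onz(u,v,z,K,V))
Ks,Vs,_=params("side"); print(proj([460,99,190],Ks,Vs))
```

```text
h top [394.33003177 105.36600588  30.        ]
h bot [524.39120432  91.52980033  30.        ]
h l [448.71110937  34.91334798  30.        ]
h r [462.4314409  163.57601107  30.        ]
bar far [432.82360728 101.2116678   94.        ]
bar near [479.80727752  96.21343731  94.        ]
[340.16177934 210.313865  ]
```

View pics/w6a.png

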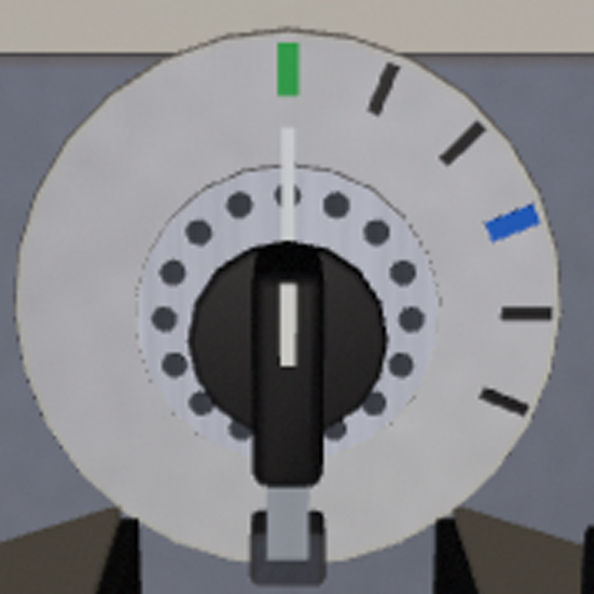

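```bash
python3 -m inch '[-0.1,-0.04,-1,0,0,0,-2,0,0,0,-2,0,0,0,-2,0,0,0,-2,0,0,0,-1.5,0,0,0,-1.2,0,0,0,-0.97,0,0,0,0,0,0,0,0,0]';python3 - <<'E'
from h import *
im=r.camera("wrist"); cv2.imwrite("pics/w7.png",im)
im=r.camera("side"); cv2.imwrite("pics/s7.png",cv2.resize(im[150:330,220:400],None,fx=3.3,fy=3.3,interpolation=cv2.INTER_CUBIC))
E
```

```text
time: 16.88
position: [459.5, 98.7, 63.2]
ee_rot: [180.0, 0.0, 174.0]
wrist_force: [0.4, -0.1, -0.1]
grip_width: 36.8
```

View pics/w7.png

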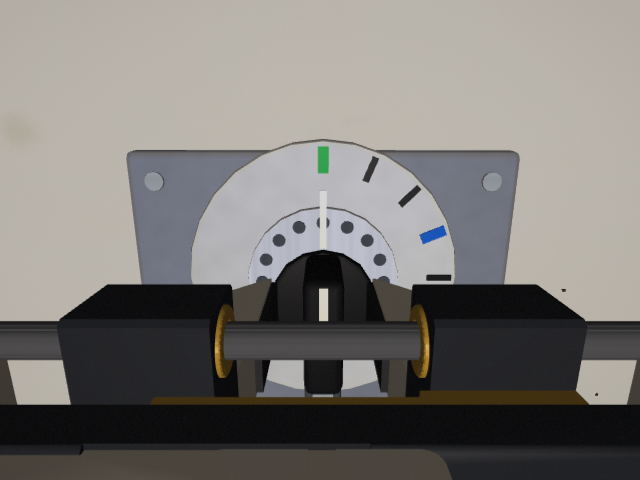

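View pics/s7.png

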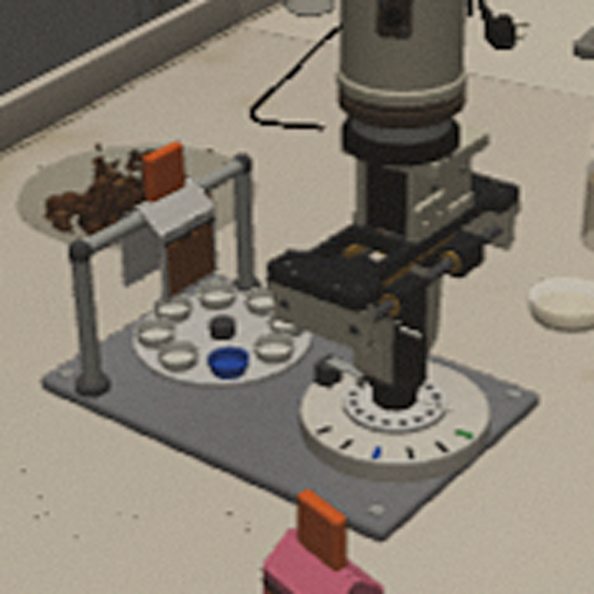

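The fingers straddle the knob bar with the pointer on green. Gripping.

```bash
python3 -m inch '[0,0,0,0,0,0,0,0,0,0,0,0,0,0,0,0,0,0,0,0]' 0 35; python3 -c "
from h import *
s=r.get_state();print(s['moment'],s['ee_rot'])"
```

```text
time: 17.6
position: [459.4, 99.2, 63.0]
ee_rot: [179.9, 0.0, 174.0]
wrist_force: [0.5, 3.4, -0.3]
grip_width: 13.8
[ 0.67064263 -0.27988515 -0.0338827 ] [1.79930921e+02 1.94545474e-02 1.74006516e+02]
```

```bash
python3 -m inch '[0,0,0,-0.5,0,0,0,-0.5,0,0,0,-0.5,0,0,0,-0.5,0,0,0,-0.5,0,0,0,-0.5,0,0,0,-0.5,0,0,0,-0.5,0,0,0,-0.5,0,0,0,0,0,0,0,0]'
python3 - <<'E'
from h import *
s=r.get_state();print(s['moment'],s['ee_rot'])
im=r.camera("wrist"); cv2.imwrite("pics/w8.png",im)
E
```

```text
time: 18.98
position: [459.5, 99.6, 63.0]
ee_rot: [179.9, -0.0, 151.4]
wrist_force: [1.3, 5.3, -2.8]
grip_width: 13.5
[ 1.18416236 -0.39170828 -0.00136202] [ 1.79893154e+02 -3.84143658e-03  1.51409191e+02]
```

View pics/w8.png

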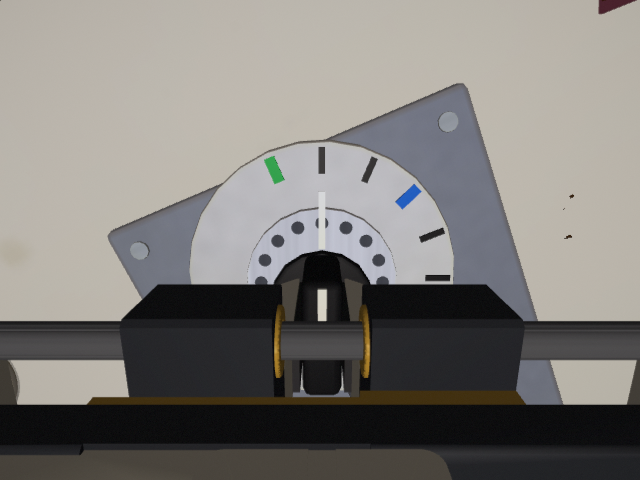

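The pointer is on the first dark mark, so that is click 1. I'll turn to the second stop.

```bash
python3 -m inch '[0,-0.04,0,-0.5,0,0,0,-0.5,0,0,0,-0.5,0,0,0,-0.5,0,0,0,-0.5,0,0,0,-0.5,0,0,0,-0.5,0,0,0,-0.5,0,0,0,-0.5,0,0,0,0,0,0,0,0]'; python3 -c "
from h import *
s=r.get_state();print(s['moment'],s['ee_rot'],s['joints'])"
python3 - <<'E'
from h import *
cv2.imwrite("pics/w9.png",r.camera("wrist"))
E
```

```text
time: 20.4
position: [459.7, 99.8, 63.0]
ee_rot: [179.8, -0.1, 128.9]
wrist_force: [3.0, 7.3, -4.0]
grip_width: 14.0
[ 1.48173094 -0.58302722 -0.03559077] [ 1.79841457e+02 -7.36821037e-02  1.28931740e+02] [ 27.9903396   33.98450764 -53.15321317 120.46283865  39.32948705
  44.65132705 -11.14712227]
```

View pics/w9.png

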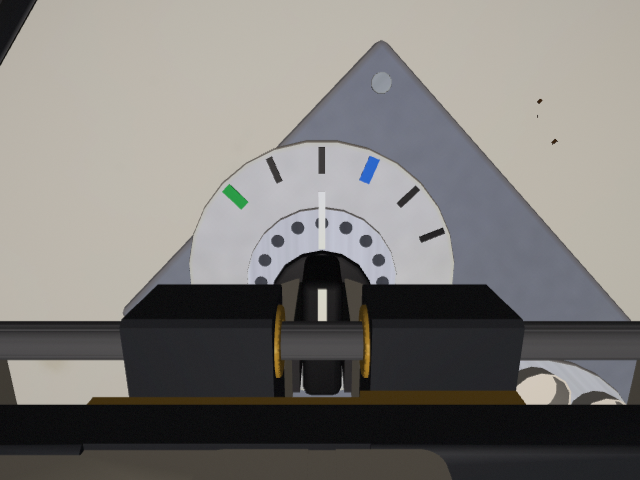

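Click 2, with the pointer on the second mark. I'll ease off the side load (+y) and turn to the third stop.

```bash
python3 -m inch '[0.02,0.1,0,-0.5,0.02,0.04,0,-0.5,0,0,0,-0.5,0,0,0,-0.5,0,0,0,-0.5,0,0,0,-0.5,0,0,0,-0.5,0,0,0,-0.5,0,0,0,-0.5,0,0,0,0,0,0,0,0]'; python3 -c "
from h import *
s=r.get_state();print(s['moment'],s['ee_rot'],s['joints'])"
python3 - <<'E'
from h import *
cv2.imwrite("pics/w10.png",r.camera("wrist"))
im=r.camera("side"); cv2.imwrite("pics/s10.png",cv2.resize(im[150:330,220:400],None,fx=3.3,fy=3.3,interpolation=cv2.INTER_CUBIC)); cv2.imwrite("pics/s10f.png",im)
im=r.camera("top"); cv2.imwrite("pics/t10.png",im)
E
```

```text
time: 21.82
position: [460.1, 100.0, 63.0]
ee_rot: [179.9, -0.0, 106.4]
wrist_force: [2.1, 6.4, -2.2]
grip_width: 13.7
[ 1.10075769 -0.60073455 -0.02120583] [ 1.79932891e+02 -3.71621534e-02  1.06379029e+02] [ 24.10771251  31.6623564  -48.00253329 120.47256142  35.08211199
  42.67115622 -30.18811543]
```

View pics/w10.png

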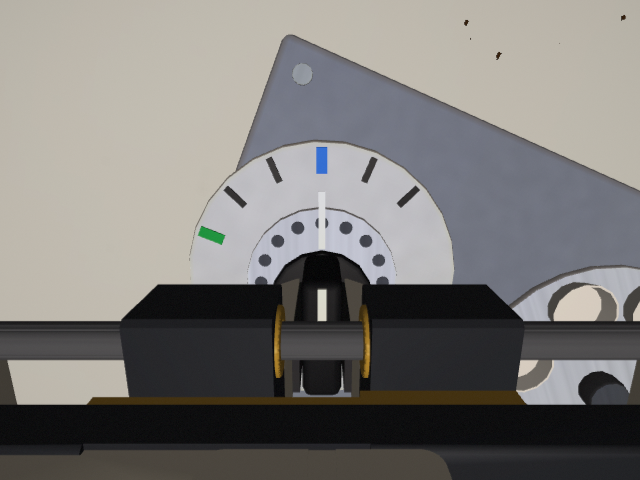

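View pics/s10.png

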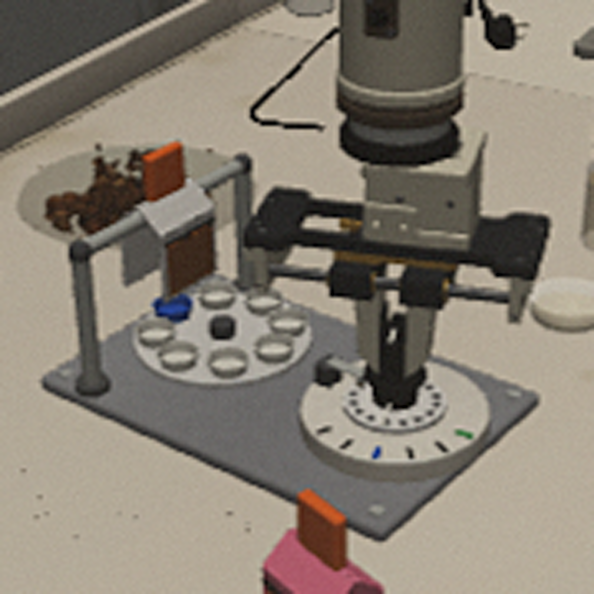

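View pics/t10.png

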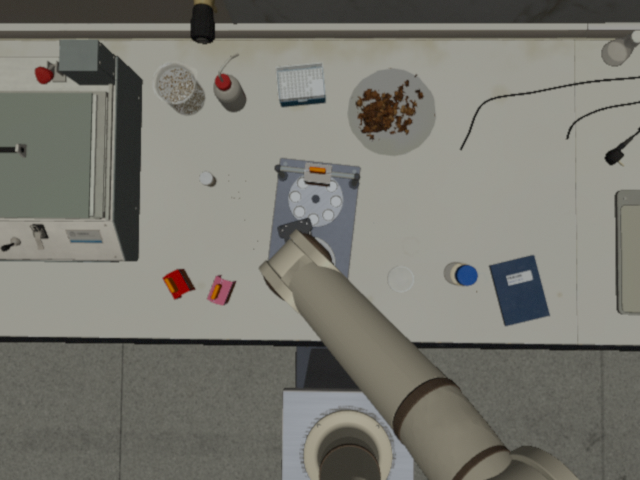

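The pointer is on the blue mark at (322,160). The measured turn is 67.6° against 67.5° nominal. The blue cup stands under the hung carrier and the other objects have not moved. Handing in while still gripping.

```bash
python3 -c "
from plant import r
s=r.get_state();print(s['time'],s['ee_rot'],s['grip_width'],s['wrist_force']);print(r.sign_off())"
```

```text
21.975 [ 1.79932469e+02 -3.98862215e-02  1.06378620e+02] 13.811035849995184 [ 2.25294016  5.58131264 -3.63473767]
the job is handed in; nothing more can be done
None
```

I hung the carrier over the bar by its orange tab and let it go. I then turned the black knob clockwise three clicks and handed the job in at 22.0 s, still gripping the knob at the third stop.

- **Knob:** it turned 67.6° against 67.5° nominal, with the pointer on the blue mark. I checked the mark by camera at each of the three stops.
- **Carrier and cup:** the side and top views show the carrier hanging upright, one leg on each side of the bar, with the blue cup under it.
- **Other objects:** the jar, bottle, petri dish and both look-alikes are where they started.
- **Forces:** the highest wrist force I read was about 9 N.

The measurements disagreed in three small ways, none of which affected the result:
- The wrist and top cameras put the bar about 1–2 mm apart.
- A small side load on the knob grip, about 6 N, remained at the end.
- My first reading over the carrier was taken before the arm had settled, which left the tool about 5 mm off. I corrected that before gripping.

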